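Fish the clamp ring out from under the spectrometer guard

ROBOT

A 7-joint arm with a two-finger parallel gripper is mounted at the origin on the work surface. World frame = base frame: x ahead of the robot, y to its left, z up, the work surface at z = 0. Lengths are in m, angles in rad, forces in N, time in s.
With the tool pointing down it reaches from about 0.425 to 1.025 m from the base axis. Payload 3.6 kg.
Tool frame: the origin (TCP) lies midway between the tips of the shut fingers; the grasp point (between the pads) lies pinch_z behind it (pinch_z is the distance from the TCP to the grasp point, in m); z points along the fingers, y is the line along which they close (so a half turn about z gives the same grasp; the last joint's range is limited). The gripper opens to 85 mm and grips with 20 to 120 N. Pads are 22 mm wide; open, the fingers measure 114 mm over their backs; the gripper's body (76 mm by 85 mm) begins 54 mm behind the grasp point. The pads swing forward as they close: fully open they stand 13 mm farther back than shut.
Start: joints at [-1.268, 0.591, 0.048, 1.609, -0.033, 0.943, -0.034], TCP at [0.28, 0.669, 0.231] pointing down, gripper open.
Joint ranges: [-2.69, 2.69], [-0.47, 2.24], [-1.27, 1.36], [0.19, 2.51], [-1.53, 4.68], [0.08, 2.07], [-3.09, 3.09]. Speed limits (rad/s): [2.57, 2.57, 3.14, 3.14, 3.14, 3.14, 3.14].

INTERFACE

Orientations are given as a unit quaternion [x, y, z, w].
In Python, from plant import observe, snapshot, get_calibration, hand_in, pinch_z gives the robot as it stands. The module is installed in compiled form; this text tells all that it offers.
- The arm moves only by the tool move_arm, never from a script. Its argument "steps" is a list of rows, each a list of 3 entries, a list of its own where there are three numbers: the shift along the world's x, y, z in mm, then the turn about the world's z in degrees, then the closure, from -1 (fully open) to 1 (shut). A call has 1 to 5 rows; each row shifts and turns the commanded pose from where the row before left it; what a row does not reach is not made up. A row lasts 1/10 s, in which the tool goes at most 50 mm and 8.59 degrees, less where a joint would pass 70% of its speed; a pose out of reach is approached as far as the arm can. A call is refused whole if a number of a shift passes 50 or a number of a turn 8.59, either way. A call with a gripper value outside its range is refused whole. The fingers move at their own pace and stop on an object; the grip force is fixed at half the most. Time passes only in rows, so rows that do not move let the fingers close. It gives the time, the measured TCP pose, the force, the opening and the grip force at its end, in the units of the state.
- observe(): the state, without advancing time (a new reading comes with each control period).
- snapshot(name): name is "side" or "top" or "wrist"; returns the picture (400x640x3 uint8, red, green, blue); there is no depth.
- get_calibration(name): a dict with "mtx" (3x3 intrinsics, pixels), "R" (3x3) and "t" (3): a world point X has camera coordinates R X + t; the wrist camera has in their place "tool_from_camera" (4x4, takes a point from camera to tool coordinates, whose origin is the TCP and whose axes are the flange's). Camera axes: x right, y down, z forward; pixel columns grow to the right and rows downward; lengths in m; the calibration is good to about 2 mm. A picture is of the moment at which its call begins: read the wrist's pose just before it. get_calibration takes no time and is no camera call.
- hand_in(): hands the job in; it is judged then, once.
The state is a dict: "t": time; "joint_pos": joint angles; "qd": joint speeds; "effort": joint torques, N m; "position": TCP position; "ee_rot": TCP orientation; "contact_force": force on the tool from outside, world axes, zero at the start; "moment": the same for the moment, N m; "gripper_width": finger opening in m; "finger_force": force on a finger pad.
Only numpy, scipy, OpenCV 4.12 (cv2) and the standard library are available. Lean on these libraries where they do the work, as an engineer would, in place of code of your own. Each camera call takes 0.05 s, during which the arm holds its last target. There are 200 camera calls.

TASK

A steel clamp ring has dropped under the fixed clear guard in front of the spectrometer, where a hand cannot reach. Take the hooked rod from its stand, use its hook to draw the ring out until it lies flat on the open part of the base plate, about a hand's width in front of the guard's opening, then hang the rod back in its stand. Touch the ring with the rod only, be gentle with the base plate, the ring and the guard, and leave the two vials, the amber bottle by the stand and the plain disc where they are.

Things in the scene. Friction and masses are not known exactly. Their poses are not given: they have to be found in the camera images.
- station: White spectrometer, fixed, on a white base plate that reaches out in front of it (x = -200 to 170 mm, y = +-140 mm, top 3 mm above the bench), with a clear guard on its front. Origin on the bench below the middle of the guard's front face; +x goes in through the opening, z up. From x = 170 mm stands the instrument, 170 mm high, with a 305 mm high clamp tower. Heights from the bench.
- opening (a point): Middle of the lower edge of the guard's front skirt (x = 0 to 5 mm), 50 mm above the bench, axes as the station's. Below it the opening is 47 mm high over the plate and 240 mm wide. Guard roof: 78 to 83 mm above the bench, x = 0 to 170 mm; inner faces of the side walls at y = +-120 mm, front posts out to +-135 mm. The floor inside is the base plate.
- ring: The dropped part: flat dark steel ring lying on the base plate behind the skirt, outside diameter 44 mm, hole 28 mm, 6 mm thick, about 42 g. Origin at the centre of its underside. At the start its centre is 38 to 65 mm behind the front face and within 45 mm of the middle.
- rod: Hooked rod, 0.2 kg, hanging upright in its stand. Origin: middle of the handle's underside, z up. Handle: grey block 30 x 30 x 55 mm (z = 0 to 55 mm). Below it a 12 mm round tube 60 mm long, a telescopic section, and a foot: an 8 mm round bar running along +x, ending at x = 90 mm, y = 0 in a tip turned down, 8 mm thick. The tip's end is 24 mm below the top of the bar.
- grip (a point): Point on the rod's axis, 34 mm above the handle's underside, to grip; axes as the rod's. The telescope was left at an unknown setting, stiff (40 N): the end of the tip is 105 to 150 mm below the handle's underside, and no reading tells which, so it must be felt for. The foot is sprung along z: it gives 1 mm per newton, 10 mm at most, and springs back.
- stand: Grey stand fixed to the bench; a steel fork holds the rod. Origin on the bench under the seat. The fork is open to +x: two prongs, 12 mm wide, 18 mm apart, upper face 165 mm up, run from the post (x = -80 to -64 mm, top 160 mm) to x = 27 mm. The rod's tube goes between them, its handle rests on them. Base plate 10 mm thick. At the start the rod's foot points along +x.
- seat (a point): Point on top of the fork, midway between the prongs, 165 mm above the bench, axes as the stand's; the rod's origin lies here when it hangs properly. Pairs of 4 mm high lips on the prongs at x = +-20.5 to 26.5 mm keep the handle from sliding off: lift it over them.
- disc: Plain solid dark steel disc without a hole, 38 mm across, 6 mm thick, lying under the guard behind the ring; leave alone.
- vial: Small capped glass vial, 22 mm across, 42 mm high, standing under the guard near a side wall; leave alone.
- vial_front: Small capped glass vial, 24 mm across, 45 mm high, standing on the open base plate in front of the guard, off to one side; leave alone.
- bottle: Amber glass bottle, 80 mm across, 170 mm high, standing on the bench beyond the stand; leave alone.

How it is judged:
On the way, in this order (a step that is already met when the one before it is completed fails the run):
1. the rod is lifted off its stand (distance between rod and seat above 0.08 m), for 0.2 s.
2. the ring has been drawn out in front of the guard (x of ring in the frame of station below -0.05 m), for 0.1 s.
At the end, for the whole second after the job is handed in: The ring lies flat and still on the base plate with its centre 50 to 170 mm in front of the guard's front face and within 110 mm of the middle line; the rod hangs upright and still in its stand, its origin within 10 mm of the seat (x of ring in the frame of station between -0.17 and -0.05 m and y of ring in the frame of station between -0.11 and 0.11 m and height (world z) of ring below 0.007 m and angle between each of ring, rod's own z axis and vertical below 0.1 rad and linear speed of ring below 0.01 m/s and distance between rod and seat below 0.01 m and linear speed of rod below 0.02 m/s); the robot touches nothing.
It fails at once if the rod, arm or gripper presses on the base plate, guard or spectrometer with more than 7 N (contact force between any of rod, the arm and station above 7 N).
It fails at once if the rod presses on the ring with more than 7 N (contact force between rod and ring above 7 N).
It fails at once if the arm or gripper touches the ring (contact force between any of the fingers, the arm and ring above 0.3 N).
It fails at once if a bystander is shifted by more than 15 mm (distance of any of disc, vial, vial_front, bottle from where it was at the start of the episode above 0.015 m).
It also fails if it takes over 62 s, if anything falls off the work surface, if the arm or the gripper's body presses on something with over 40 N, if the wrist force passes 120 N, or if a joint passes its speed limit or range.

## Working session

There is one attempt and no reset: what is moved stays moved. The work goes in short steps, Python scripts to look and compute and a tool call to move; the robot and the scene stay as the last step left them, time stands still between calls to the robot, and variables do not carry over. Pictures are saved under pics/ and viewed, at most 10 in all, crops included, and the job is handed in when it is done.

Besides the shell and the picture viewer there is one more tool, called after "Call:" as name([rows], argument=value, ...), one row to a line, values as JSON. move_arm: Moves the arm, as the interface text tells. Its arguments: {"type":"object","properties":{"steps":{"type":"array"}},"required":["steps"]}

```bash
mkdir -p pics
cat > h.py <<'E'
import numpy as np, cv2
from plant import *
def save(n,f):
    im=snapshot(n); cv2.imwrite('pics/'+f,im[:,:,::-1]); return im
def ray(n,u,v):
    c=get_calibration(n); 
    p=cv2.undistortPoints(np.array([[[u,v]]],float),c['mtx'],None)[0,0]
    R=np.array(c['R']);t=np.array(c['t']).ravel()
    return -R.T@t, R.T@np.array([p[0],p[1],1])
def atz(n,u,v,z):
    o,d=ray(n,u,v); return o+d*(z-o[2])/d[2]
def proj(n,X):
    c=get_calibration(n); q=np.array(c['mtx'])@(np.array(c['R'])@np.array(X,float)+np.array(c['t']).ravel()); return q[:2]/q[2]
E
python3 - <<'E'
from h import *
print(observe(),pinch_z() if callable(pinch_z) else pinch_z)
for n in('side','top'):
    save(n,n+'0.png');o,d=ray(n,320,200);print(n,o,d)
E
```

```text
{'t': 0.0, 'joint_pos': array([-1.26851216,  0.59212176,  0.04830273,  1.60984628, -0.03330419,
        0.94272255, -0.03371922]), 'qd': array([ 0.00094972,  0.00032964, -0.0008175 , -0.0001875 ,  0.00047602,
        0.00033062,  0.00041205]), 'effort': array([ 1.16415467e-03, -5.48679328e+01,  1.54678445e+00, -1.98120904e+01,
        9.42098937e-03,  8.50406766e-03, -2.96933763e-06]), 'position': array([0.2791797 , 0.6681744 , 0.23013016]), 'ee_rot': array([ 1.96575502e-01,  9.80488020e-01, -1.13490482e-03, -1.62711459e-04]), 'contact_force': array([ 0.59183506, -0.29656567,  0.35064659]), 'moment': array([ 0.01574187, -0.00260892,  0.05858422]), 'finger_force': 0.0, 'gripper_width': 0.08580252472692225} 0.0187
side [ 0.0759894  -0.62574694  0.63862773] [ 0.54804223  0.63415613 -0.5456484 ]
top [ 0.41106028 -0.04424413  0.95067882] [ 0.23289128  0.04294477 -0.97160021]
```

View pics/top0.png

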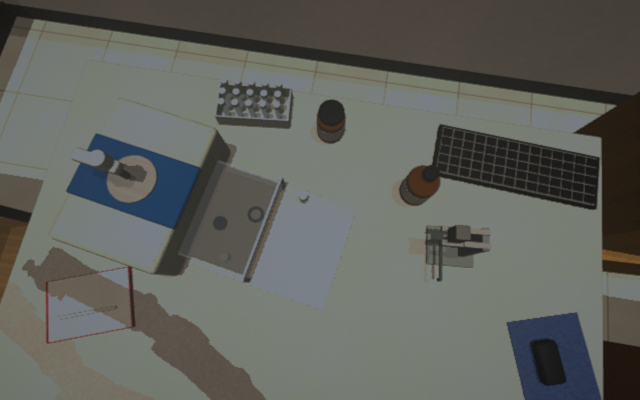

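View pics/side0.png

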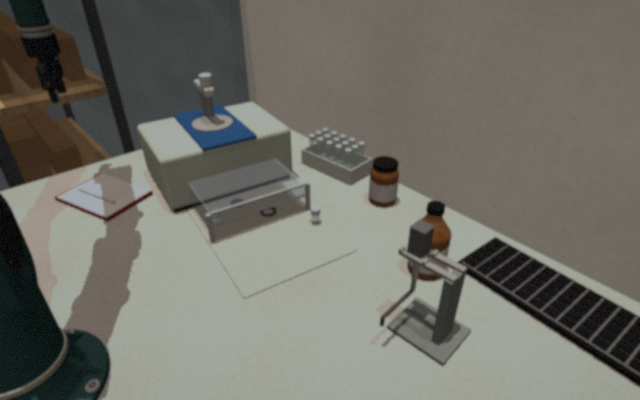

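The top view shows the station at left, with its plate corners near (283,180), (355,213) and (322,306). The ring is near (256,214), the disc near (220,223) and the front vial at (304,197). The stand is near (455,245) and its foot points down the image. The side view agrees. I'll enlarge crops next.

Run:
```python
import cv2
im=cv2.imread('pics/top0.png')
a=cv2.resize(im[160:310,175:365],None,fx=4,fy=4,interpolation=cv2.INTER_CUBIC)
cv2.imwrite('pics/a.png',cv2.convertScaleAbs(a,alpha=1.5))
b=cv2.resize(im[205:295,395:505],None,fx=6,fy=6,interpolation=cv2.INTER_CUBIC)
cv2.imwrite('pics/b.png',cv2.convertScaleAbs(b,alpha=1.5))
```

```text
(no output)
```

View pics/a.png

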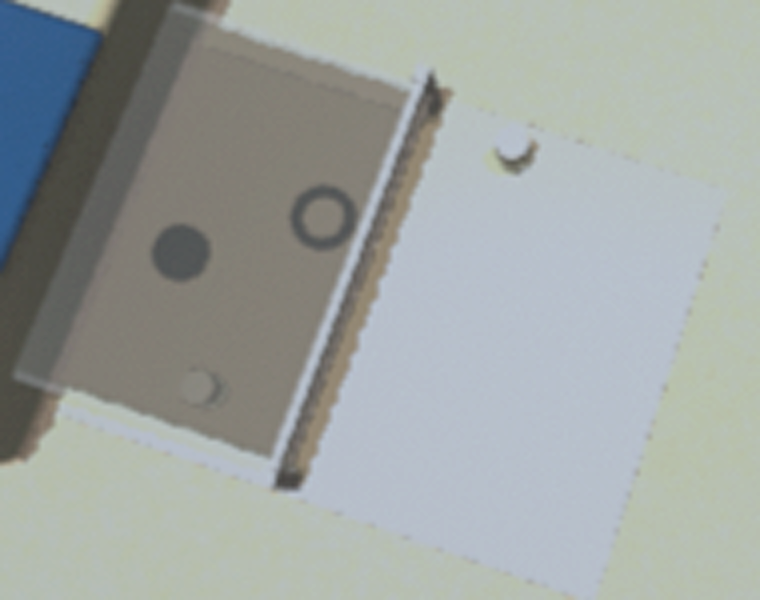

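View pics/b.png

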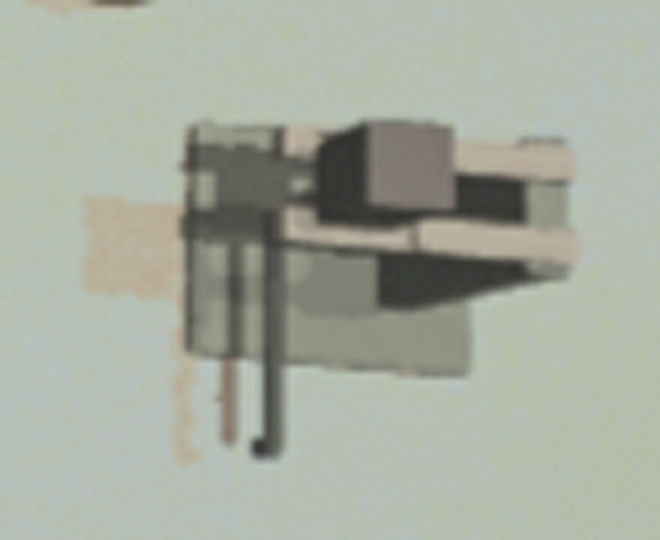

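The crops give these positions. In crop a the plate's front corners are at (720,187) and (597,597), the ring is at (323,217), the disc at (181,252), the inner vial at (203,387) and the front vial at (515,142). In crop b the handle top is at (410,165), the prong ends are near x=285, the post is at the right and the foot tip is near (265,450). So the fork opens toward image left and the foot points image down, square to the fork.

```bash
cat >> h.py <<'E'
A=lambda u,v:(175+u/4,160+v/4)
B=lambda u,v:(395+u/6,205+v/6)
c1=atz('top',*A(720,187),.003);c2=atz('top',*A(597,597),.003)
w=(c1-c2)[:2];L=np.linalg.norm(w)
# station y axis +-; station x = inward
E
python3 - <<'E'
from h import *
print('c',c1,c2,L)
f=lambda p,z,K:atz('top',*K(*p),z)
for nm,p,z in(('ring',(323,217),.009),('disc',(181,252),.009),('vial',(203,387),.045),('vfront',(515,142),.048),('skirtL',(418,85),.083),('skirtR',(277,458),.083)):
    print(nm,f(p,z,A).round(4))
for nm,p,z in(('handle',(410,165),.22),('h00',(367,121),.22),('h10',(453,125),.22),('h11',(453,209),.22),('h01',(367,204),.22),('prongUend?',(285,125),.165),('prongUpost',(574,147),.165),('prongUpost2',(574,180),.165),('prongLpost',(574,230),.165),('prongLpost2',(574,265),.165),('prongLend2',(285,240),.165),('footend',(270,455),.05),('footstart',(275,215),.05),('base',(470,375),.01),('base2',(190,352),.01),('base3',(188,125),.01)):
    print(nm,f(p,z,B).round(4))
# station frame, origin = midpoint + 0.2 inward
ring=f((323,217),.009,A)[:2]; m=(c1+c2)[:2]/2
n=np.array([-w[1],w[0]])/L
if n@(ring-m)<0:n=-n
y=np.array([-n[1],n[0]]);o=m+.2*n
print('o',o,'n',n,np.degrees(np.arctan2(n[1],n[0])))
for nm,p,z in(('ring',(323,217),.009),('disc',(181,252),.009),('vial',(203,387),.045),('vfront',(515,142),.048),('skirtL',(418,85),.083),('skirtR',(277,458),.083)):
    q=f(p,z,A)[:2]-o;print(nm,(q@n).round(4),(q@y).round(4))
E
```

```text
c [ 0.63533214 -0.09740379  0.003     ] [ 0.36271996 -0.05942404  0.003     ] 0.2752450900924214
ring [0.5708 0.158  0.009 ]
disc [0.5325 0.245  0.009 ]
vial [0.4477 0.2013 0.045 ]
vfront [0.6323 0.0386 0.048 ]
skirtL [0.6497 0.1011 0.083 ]
skirtR [0.413  0.1391 0.083 ]
handle [ 0.5673 -0.3088  0.22  ]
h00 [ 0.5799 -0.2933  0.22  ]
h10 [ 0.5833 -0.3221  0.22  ]
h11 [ 0.5548 -0.3241  0.22  ]
h01 [ 0.5517 -0.2956  0.22  ]
prongUend? [ 0.5862 -0.2827  0.165 ]
prongUpost [ 0.5954 -0.3868  0.165 ]
prongUpost2 [ 0.5833 -0.3876  0.165 ]
prongLpost [ 0.5652 -0.3887  0.165 ]
prongLpost2 [ 0.5526 -0.3894  0.165 ]
prongLend2 [ 0.5444 -0.2865  0.165 ]
footend [ 0.4764 -0.3238  0.05  ]
footstart [ 0.5736 -0.317   0.05  ]
base [ 0.5265 -0.4168  0.01  ]
base2 [ 0.5165 -0.2988  0.01  ]
base3 [ 0.6138 -0.2882  0.01  ]
o [0.5266231  0.11967294] n [0.13798523 0.99043429] 82.06872305165028
ring 0.044 -0.0384
disc 0.1249 0.0115
vial 0.07 0.0895
vfront -0.0657 -0.1158
skirtL -0.0014 -0.1245
skirtR 0.0036 0.1152
```

Call:
move_arm([
  [[0,-48,6],-3,-1],
  [[0,-48,6],-3,-1],
  [[0,-48,6],-3,-1],
  [[0,-48,6],-3,-1],
  [[0,-48,6],-3,-1],
])

```text
t: 0.6
position: [0.2792, 0.4267, 0.2611]
ee_rot: [0.324, 0.946, -0.0, -0.0]
contact_force: [0.1, 0.0, 0.2]
gripper_width: 0.0854
finger_force: 0.0
```

Call:
move_arm([
  [[25,-42,0],-3,-1],
  [[25,-42,0],-3,-1],
  [[25,-42,0],-3,-1],
  [[25,-42,0],-3,-1],
  [[25,-42,0],-3,-1],
])

```text
t: 1.1
position: [0.4049, 0.2171, 0.2613]
ee_rot: [0.444, 0.896, 0.0, -0.0]
contact_force: [0.7, 0.8, -0.7]
gripper_width: 0.0853
finger_force: 0.0
```

Call:
move_arm([
  [[22,-44,0],-3,-1],
  [[22,-44,0],-3,-1],
  [[22,-44,0],-3,-1],
  [[22,-44,0],-3,-1],
  [[22,-44,0],-3,-1],
])

```text
t: 1.6
position: [0.5148, -0.0028, 0.2612]
ee_rot: [0.558, 0.83, 0.0, -0.0]
contact_force: [0.4, 0.6, -0.1]
gripper_width: 0.0854
finger_force: 0.0
```

Run:
```python
from h import *
s=observe();print(s['t'],s['position'],s['ee_rot'],s['contact_force'],s['joint_pos'])
print('bottle top',atz('top',430,173,.17),'base c',atz('top',416,190,0.0))
for a in(94,4.7,184.7):
  d=np.array([np.cos(np.radians(a)),np.sin(np.radians(a))])
  for z in(.015,.03,.045,.06):
    p=np.array([.567,-.309])+.09*d
    print(a,z,proj('side',[*p,z]).round(1),proj('top',[*p,z]).round(1))
```

```text
1.6 [ 0.51477836 -0.00279612  0.2611843 ] [ 5.57640548e-01  8.30082512e-01  3.76753234e-05 -2.01060409e-04] [ 0.42991258  0.62634062 -0.08803407] [-0.4321801   0.31055683  0.44237367  2.06151991 -0.18264203  0.80644515
  0.50641436]
bottle top [ 0.70032283 -0.24277222  0.17      ] base c [ 0.7090986  -0.25341463  0.        ]
94 0.015 [370.3 289.5] [398.1 241.2]
94 0.03 [370.8 284.1] [399.3 240.5]
94 0.045 [371.2 278.6] [400.6 239.7]
94 0.06 [371.7 272.9] [401.9 238.9]
4.7 0.015 [432.5 288.8] [433.6 210.4]
4.7 0.03 [433.5 283.4] [435.4 209.2]
4.7 0.045 [434.6 277.9] [437.2 208. ]
4.7 0.06 [435.6 272.2] [439.  206.7]
184.7 0.015 [377.9 341.5] [432.7 280.3]
184.7 0.03 [378.5 335.9] [434.5 280.1]
184.7 0.045 [379.1 330.1] [436.3 280. ]
184.7 0.06 [379.7 324.3] [438.2 279.9]
```

Call:
move_arm([
  [[8,-44,0],-3,-1],
  [[8,-44,0],-3,-1],
  [[8,-44,0],-3,-1],
  [[8,-44,0],-3,-1],
  [[8,-44,0],-3,-1],
])

```text
t: 2.1
position: [0.5543, -0.2225, 0.2609]
ee_rot: [0.661, 0.75, -0.0, -0.0]
contact_force: [1.1, 0.2, -0.1]
gripper_width: 0.085
finger_force: 0.0
```

Call:
move_arm([
  [[6,-43,0],-1.3,-1],
  [[6,-43,0],-1.2,-1],
  [[0,0,0],0,-1],
  [[0,0,0],0,-1],
])

```text
t: 2.5
position: [0.5657, -0.3082, 0.2607]
ee_rot: [0.678, 0.735, -0.0, -0.001]
contact_force: [0.4, 0.1, -0.3]
gripper_width: 0.0853
finger_force: 0.0
```

Run:
```python
from h import *
s=observe();print(s['t'],s['position'],s['ee_rot'],s['contact_force'])
save('wrist','w1.png');c=get_calibration('wrist');print(c)
from scipy.spatial.transform import Rotation as Ro
T=np.eye(4);T[:3,:3]=Ro.from_quat(s['ee_rot']).as_matrix();T[:3,3]=s['position']
M=np.linalg.inv(T@np.array(c['tool_from_camera']))
a=np.radians(94.7);d=np.array([np.cos(a),np.sin(a)]);e=np.array([-d[1],d[0]])
for i,j in((15,15),(15,-15),(-15,-15),(-15,15)):
  p=np.array([.567,-.309])+(i*d+j*e)/1000
  q=M@[*p,.22,1];q=np.array(c['mtx'])@q[:3];print((q[:2]/q[2]).round(1))
```

```text
2.5 [ 0.56573156 -0.30815468  0.26071613] [ 6.77683589e-01  7.35353359e-01 -3.40478620e-04 -5.23434584e-04] [ 0.41796731  0.13961843 -0.31317533]
{'mtx': array([[320.19681185,   0.        , 319.25636333],
       [  0.        , 320.19681185, 206.32247474],
       [  0.        ,   0.        ,   1.        ]]), 'tool_from_camera': array([[ 7.58612479e-04, -9.50221611e-01, -3.11573930e-01,
         7.93309403e-02],
       [ 9.99999707e-01,  6.88332454e-04,  3.35534756e-04,
        -9.32809357e-05],
       [-1.04365928e-04, -3.11574093e-01,  9.50221855e-01,
        -1.42757789e-01],
       [ 0.00000000e+00,  0.00000000e+00,  0.00000000e+00,
         1.00000000e+00]])}
[296.7 214.3]
[346.  214.4]
[344.8 258.7]
[297.7 258.7]
```

View pics/w1.png

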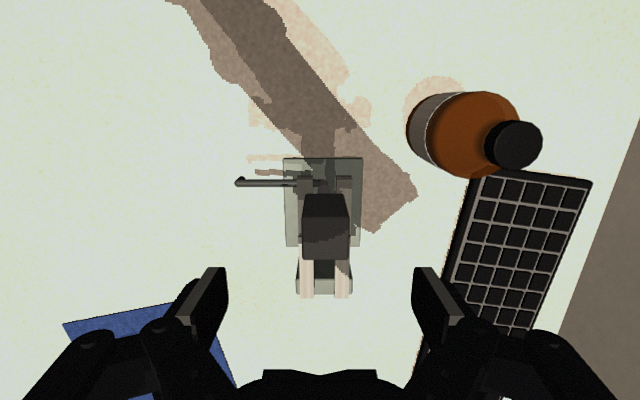

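The wrist view shows the handle top at u 302–350, v 213–258, about 5 px (3 mm) to the right of where I predicted. The foot runs level to (240,182), so the tool is square to the rod. I'll go down and grip.

Call:
move_arm([
  [[3,0,-25],0,-1],
  [[0,0,-25],0,-1],
  [[0,0,-20],0,-1],
  [[0,0,-10],0,-1],
  [[0,0,0],0,-1],
])

```text
t: 3.05
position: [0.569, -0.3044, 0.1798]
ee_rot: [0.676, 0.737, -0.0, -0.002]
contact_force: [-0.9, -0.4, 0.9]
gripper_width: 0.0853
finger_force: 0.0
```

Call:
move_arm([
  [[0,0,0],0,1],
  [[0,0,0],0,1],
  [[0,0,0],0,1],
  [[0,0,0],0,1],
  [[0,0,0],0,1],
])

```text
t: 3.55
position: [0.5699, -0.3075, 0.1823]
ee_rot: [0.677, 0.736, 0.0, 0.001]
contact_force: [-1.8, 1.3, 4.7]
gripper_width: 0.0297
finger_force: 60.0
```

Call:
move_arm([
  [[0,0,0],0,1],
  [[0,0,0],0,1],
  [[0,0,0],0,1],
  [[0,0,0],0,1],
  [[0,0,0],0,1],
])

```text
t: 4.05
position: [0.5699, -0.3075, 0.1823]
ee_rot: [0.677, 0.736, 0.0, 0.001]
contact_force: [-1.0, 1.1, 4.9]
gripper_width: 0.0297
finger_force: 60.1
```

Call:
move_arm([
  [[0,0,5],0,1],
  [[0,0,8],0,1],
  [[0,0,0],0,1],
])

```text
t: 4.35
position: [0.5699, -0.3074, 0.1951]
ee_rot: [0.677, 0.736, 0.0, 0.001]
contact_force: [0.0, -0.3, -2.2]
gripper_width: 0.0292
finger_force: 59.3
```

Call:
move_arm([
  [[-2,24,0],0,1],
  [[-2,24,0],0,1],
  [[-2,24,0],0,1],
  [[-2,24,0],0,1],
  [[0,0,0],0,1],
])

```text
t: 4.85
position: [0.5613, -0.2059, 0.1934]
ee_rot: [0.675, 0.738, 0.001, -0.002]
contact_force: [0.6, 0.5, -1.3]
gripper_width: 0.0295
finger_force: 59.4
```

Run:
```python
from h import *
for i in range(3):
  s=observe();print(s['t'],s['position'],s['ee_rot'],s['contact_force'],s['moment'],s['gripper_width'])
im=save('side','s2.png');t=cv2.imread('pics/s2.png')
cv2.imwrite('pics/s2c.png',cv2.resize(t[170:370,220:480],None,fx=3,fy=3,interpolation=cv2.INTER_CUBIC))
```

```text
4.85 [ 0.56134728 -0.2058691   0.19342486] [ 0.67461397  0.73816696  0.00080639 -0.0022083 ] [ 0.56780907  0.53243272 -1.34983989] [ 0.02397465 -0.03169357 -0.03015352] 0.029539686899313765
4.85 [ 0.56134728 -0.2058691   0.19342486] [ 0.67461397  0.73816696  0.00080639 -0.0022083 ] [ 0.56780907  0.53243272 -1.34983989] [ 0.02397465 -0.03169357 -0.03015352] 0.029539686899313765
4.85 [ 0.56134728 -0.2058691   0.19342486] [ 0.67461397  0.73816696  0.00080639 -0.0022083 ] [ 0.56780907  0.53243272 -1.34983989] [ 0.02397465 -0.03169357 -0.03015352] 0.029539686899313765
```

View pics/s2c.png

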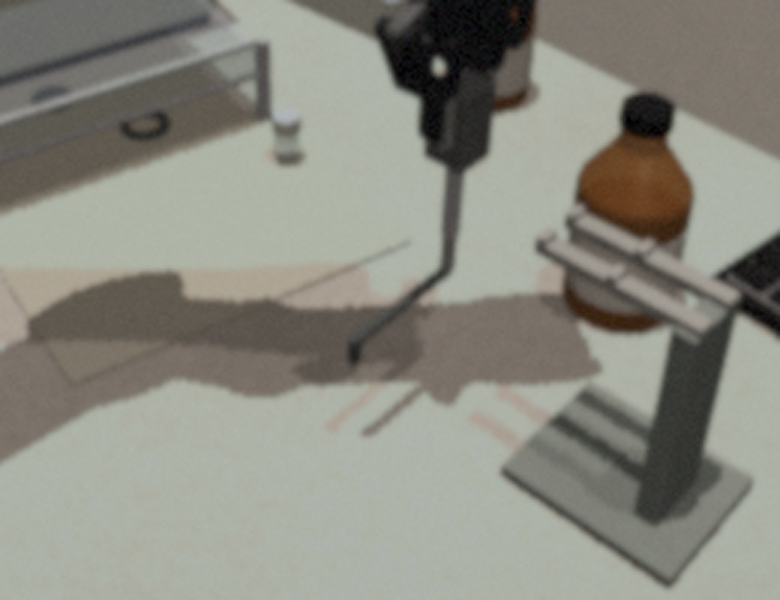

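The rod hangs upright in the gripper. The tip's end is at side pixel (338,291) and the ring at (268,212). The plate's front corners are at (245,298) and (357,251). I'll cross-check the ring, the station and the tip length.

Run:
```python
from h import *
S=lambda u,v:(220+u/3,170+v/3)
print('ring',atz('side',*S(145,125),.009),'corners',atz('side',*S(75,383),.003),atz('side',*S(410,242),.003),'vf',atz('side',*S(287,118),.048))
s=observe();p=s['position'][:2]; a=np.radians(184.8)
tip=p+.09*np.array([np.cos(a),np.sin(a)])
for z in(.03,.05,.07,.09):print(z,proj('side',[*tip,z]))
```

```text
ring [0.5716367  0.15283632 0.009     ] corners [ 0.36397726 -0.05935293  0.003     ] [ 0.63713211 -0.10484104  0.003     ] vf [0.63370426 0.03606087 0.048     ]
0.03 [337.35816282 305.27813282]
0.05 [337.54278722 297.75376197]
0.07 [337.73253078 290.02075957]
0.09 [337.92760941 282.07032642]
```

Call:
move_arm([
  [[-1,15,0],-8,1],
  [[-1,15,0],-8,1],
  [[-1,15,0],-8,1],
  [[-1,15,0],-8,1],
  [[-1,15,0],-8,1],
])

```text
t: 5.4
position: [0.5567, -0.1371, 0.1945]
ee_rot: [0.889, 0.457, 0.0, 0.001]
contact_force: [0.1, 0.5, -2.8]
gripper_width: 0.0296
finger_force: 59.5
```

Call:
move_arm([
  [[-1,15,0],-8,1],
  [[-1,15,0],-8,1],
  [[-1,15,0],-8,1],
  [[-1,15,0],-8,1],
  [[-1,15,0],-8,1],
])

```text
t: 5.9
position: [0.552, -0.0619, 0.1946]
ee_rot: [0.992, 0.126, 0.0, 0.001]
contact_force: [-0.1, 0.1, -2.4]
gripper_width: 0.0292
finger_force: 59.5
```

Call:
move_arm([
  [[-2,15,0],-8,1],
  [[-2,12,0],-8,1],
  [[-2,12,0],-7.8,1],
  [[0,0,0],0,1],
  [[0,0,0],0,1],
])

```text
t: 6.4
position: [0.5459, -0.0231, 0.1944]
ee_rot: [0.997, -0.077, 0.0, 0.001]
contact_force: [-0.3, -0.7, -1.5]
gripper_width: 0.0294
finger_force: 59.6
```

Call:
move_arm([
  [[0,0,-20],0,1],
  [[0,0,-15],0,1],
  [[0,0,-10],0,1],
  [[0,0,0],0,1],
  [[0,0,0],0,1],
])

```text
t: 6.9
position: [0.5456, -0.0227, 0.1493]
ee_rot: [0.997, -0.078, -0.0, 0.0]
contact_force: [0.3, -0.0, -2.2]
gripper_width: 0.0295
finger_force: 59.7
```

Run:
```python
from h import *
s=observe();print(s['t'],s['position'],s['ee_rot'],s['contact_force'],s['joint_pos'])
save('side','s3.png');t=cv2.imread('pics/s3.png')[170:330,180:440]
t2=0
save('top','t3.png');u=cv2.imread('pics/t3.png')[150:300,200:400]
cv2.imwrite('pics/c3.png',cv2.resize(np.vstack([np.pad(t,((0,0),(0,0),(0,0))),cv2.copyMakeBorder(u,0,0,0,60,0)]),None,fx=1.9,fy=1.9,interpolation=cv2.INTER_CUBIC))
```

```text
6.9 [ 0.54561718 -0.02265714  0.14934627] [ 9.96919013e-01 -7.84376606e-02 -1.75441585e-05  1.20515136e-04] [ 0.34725318 -0.0116013  -2.2496153 ] [-0.68809106  0.69828749  0.96820906  2.10485567 -0.84073443  0.79030356
 -0.91067485]
```

View pics/c3.png

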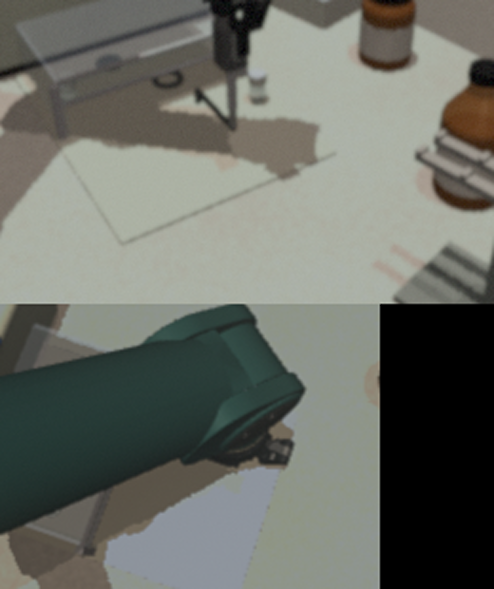

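The side view shows the foot pointing from the tube straight toward the ring, well clear of the front vial. The top view is blocked by the arm. Next I'll feel for the plate.

Call:
move_arm([
  [[0,0,-5],0,1],
  [[0,0,-5],0,1],
  [[0,0,-3],0,1],
  [[0,0,0],0,1],
  [[0,0,0],0,1],
])

```text
t: 7.5
position: [0.5455, -0.0221, 0.1362]
ee_rot: [0.997, -0.078, -0.0, 0.0]
contact_force: [0.7, 0.0, -1.7]
gripper_width: 0.0293
finger_force: 59.7
```

Call:
move_arm([
  [[0,0,-2],0,1],
  [[0,0,0],0,1],
  [[0,0,0],0,1],
])

```text
t: 7.8
position: [0.5455, -0.0221, 0.1343]
ee_rot: [0.997, -0.078, -0.0, 0.0]
contact_force: [0.0, 0.4, -2.3]
gripper_width: 0.029
finger_force: 59.7
```

Call:
move_arm([
  [[0,0,-2],0,1],
  [[0,0,0],0,1],
  [[0,0,0],0,1],
])

```text
t: 8.1
position: [0.5454, -0.022, 0.1322]
ee_rot: [0.997, -0.078, -0.0, -0.0]
contact_force: [0.6, 0.2, -1.9]
gripper_width: 0.0293
finger_force: 59.7
```

Call:
move_arm([
  [[0,0,-2],0,1],
  [[0,0,0],0,1],
  [[0,0,0],0,1],
])

```text
t: 8.4
position: [0.5457, -0.0222, 0.1304]
ee_rot: [0.997, -0.078, 0.0, 0.0]
contact_force: [-0.4, -0.3, -1.8]
gripper_width: 0.029
finger_force: 59.7
```

Call:
move_arm([
  [[0,0,-2],0,1],
  [[0,0,0],0,1],
  [[0,0,0],0,1],
])

```text
t: 8.7
position: [0.5457, -0.0223, 0.1285]
ee_rot: [0.997, -0.078, 0.0, 0.0]
contact_force: [0.3, -0.2, 0.8]
gripper_width: 0.0296
finger_force: 59.9
```

Call:
move_arm([
  [[0,0,-1.5],0,1],
  [[0,0,0],0,1],
  [[0,0,0],0,1],
])

```text
t: 9.0
position: [0.5457, -0.0223, 0.127]
ee_rot: [0.997, -0.078, 0.0, 0.0]
contact_force: [-0.5, -0.9, 2.0]
gripper_width: 0.0292
finger_force: 60.1
```

Call:
move_arm([
  [[0,0,-1.5],0,1],
  [[0,0,0],0,1],
  [[0,0,0],0,1],
])

```text
t: 9.3
position: [0.5457, -0.0224, 0.1255]
ee_rot: [0.997, -0.078, 0.0, 0.0]
contact_force: [-0.7, -1.8, 3.0]
gripper_width: 0.0292
finger_force: 60.2
```

The plate was felt at TCP z ≈ 0.131. I'll raise the tip to 13 mm above the plate and go in under the skirt over the ring.

Call:
move_arm([
  [[0,0,10],0,1],
  [[0,0,8.5],0,1],
  [[0,0,0],0,1],
  [[0,0,0],0,1],
])

```text
t: 9.7
position: [0.5453, -0.0214, 0.1438]
ee_rot: [0.997, -0.078, -0.0, -0.0]
contact_force: [-0.4, 0.3, -2.1]
gripper_width: 0.0295
finger_force: 59.8
```

Call:
move_arm([
  [[3,20,0],0,1],
  [[2,20,0],0,1],
  [[2,18,0],0,1],
  [[2,16,0],0,1],
  [[2,15,0],0,1],
])

```text
t: 10.2
position: [0.5563, 0.0682, 0.1435]
ee_rot: [0.997, -0.078, -0.0, -0.0]
contact_force: [0.2, 0.2, -1.4]
gripper_width: 0.0292
finger_force: 59.7
```

Call:
move_arm([
  [[0,0,0],0,1],
  [[0,0,0],0,1],
])

```text
t: 10.4
position: [0.5564, 0.0667, 0.1438]
ee_rot: [0.997, -0.078, 0.0, 0.0]
contact_force: [0.4, -0.0, -2.1]
gripper_width: 0.0295
finger_force: 59.7
```

Run:
```python
from h import *
s=observe();print(s['t'],s['position'],s['ee_rot'],s['contact_force'],s['joint_pos'])
save('side','s4.png');t=cv2.imread('pics/s4.png')[180:250,215:315]
cv2.imwrite('pics/c4.png',cv2.resize(t,None,fx=8,fy=8,interpolation=cv2.INTER_CUBIC))
a=np.radians(81);tip=s['position'][:2]+.09*np.array([np.cos(a),np.sin(a)]);print(tip)
k=lambda X:((proj('side',X)-[215,180])*8).round()
print('tip end',k([*tip,.016]),'tip bottom on ring plane',k([*tip,.009]),'ring',k([.571,.1555,.009]))
```

```text
10.4 [0.55643678 0.06673541 0.14375885] [ 9.96957950e-01 -7.79399637e-02  2.95678904e-05  4.54359128e-04] [ 0.36520289 -0.03276518 -2.0701118 ] [-0.84113827  0.72870085  0.97251212  2.07731594 -0.86244819  0.80890216
 -1.05920399]
[0.57051588 0.15562736]
tip end [417. 233.] tip bottom on ring plane [419. 251.] ring [420. 251.]
```

View pics/c4.png

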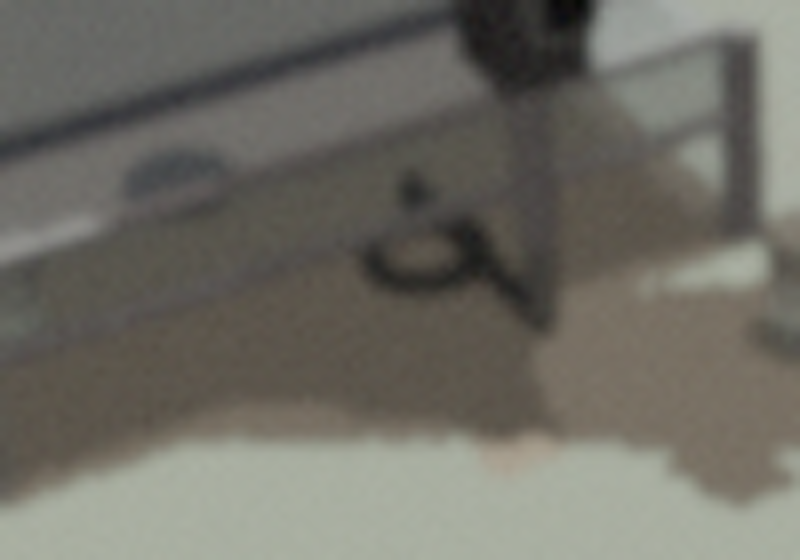

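The tip sits over the hole. The bar end is at about (411,173) and the ring's centre at about (426,250), with its rim at 362–490. The tip looks about 4 mm left of centre, so I'll correct by a couple of mm and lower gently.

Call:
move_arm([
  [[2,-2,0],0,1],
  [[0,0,-5],0,1],
  [[0,0,-4.5],0,1],
  [[0,0,0],0,1],
  [[0,0,0],0,1],
])

```text
t: 10.95
position: [0.5583, 0.0648, 0.134]
ee_rot: [0.997, -0.078, -0.0, 0.0]
contact_force: [0.2, 0.5, -2.0]
gripper_width: 0.0294
finger_force: 59.7
```

Call:
move_arm([
  [[0,0,-1],0,1],
  [[0,0,-1],0,1],
  [[0,0,0],0,1],
  [[0,0,0],0,1],
])

```text
t: 11.35
position: [0.5586, 0.065, 0.1323]
ee_rot: [0.997, -0.078, 0.0, -0.0]
contact_force: [0.6, 0.2, -2.5]
gripper_width: 0.0296
finger_force: 59.7
```

Call:
move_arm([
  [[-0.3,-2,0],0,1],
  [[-0.3,-2,0],0,1],
  [[-0.3,-2,0],0,1],
  [[-0.3,-2,0],0,1],
  [[-0.3,-2,0],0,1],
])

```text
t: 11.85
position: [0.557, 0.0548, 0.1323]
ee_rot: [0.997, -0.078, -0.0, -0.0]
contact_force: [0.5, 0.8, -1.7]
gripper_width: 0.0294
finger_force: 59.8
```

Call:
move_arm([
  [[-0.3,-2,0],0,1],
  [[-0.3,-2,0],0,1],
  [[-0.3,-2,0],0,1],
  [[-0.3,-2,0],0,1],
  [[-0.3,-2,0],0,1],
])

```text
t: 12.35
position: [0.5555, 0.0448, 0.1323]
ee_rot: [0.997, -0.078, -0.0, -0.0]
contact_force: [0.6, 0.3, -1.8]
gripper_width: 0.0294
finger_force: 59.8
```

Call:
move_arm([
  [[-0.5,-3,0],0,1],
  [[-0.5,-3,0],0,1],
  [[-0.6,-4,0],0,1],
  [[-0.6,-4,0],0,1],
  [[-0.7,-4,0],0,1],
])

```text
t: 12.85
position: [0.5525, 0.0265, 0.1323]
ee_rot: [0.997, -0.078, -0.0, 0.0]
contact_force: [0.7, 0.4, -2.5]
gripper_width: 0.0293
finger_force: 59.8
```

Call:
move_arm([
  [[-0.8,-5,0],0,1],
  [[-0.8,-5,0],0,1],
  [[-0.8,-5,0],0,1],
  [[-0.8,-5,0],0,1],
  [[-0.8,-5,0],0,1],
])

```text
t: 13.35
position: [0.5485, 0.0014, 0.1323]
ee_rot: [0.997, -0.078, -0.0, -0.0]
contact_force: [-0.1, 0.5, -2.2]
gripper_width: 0.0291
finger_force: 59.8
```

Call:
move_arm([
  [[-0.8,-5,0],0,1],
  [[-0.8,-5,0],0,1],
  [[-0.8,-5,0],0,1],
  [[-0.8,-5,0],0,1],
  [[-0.8,-5,0],0,1],
])

```text
t: 13.85
position: [0.5446, -0.0235, 0.1323]
ee_rot: [0.997, -0.078, -0.0, 0.0]
contact_force: [0.2, -0.4, -1.9]
gripper_width: 0.0292
finger_force: 59.8
```

Call:
move_arm([
  [[-0.8,-5,0],0,1],
  [[-0.8,-5,0],0,1],
  [[-0.8,-5,0],0,1],
  [[-0.8,-5,0],0,1],
  [[-0.8,-5,0],0,1],
])

```text
t: 14.35
position: [0.5405, -0.0484, 0.1323]
ee_rot: [0.997, -0.078, -0.0, -0.0]
contact_force: [0.3, -0.1, -1.8]
gripper_width: 0.0296
finger_force: 59.8
```

Call:
move_arm([
  [[-0.8,-5,0],0,1],
  [[-0.8,-5,0],0,1],
  [[-0.8,-5,0],0,1],
  [[-0.8,-5,0],0,1],
  [[-0.8,-5,0],0,1],
])

```text
t: 14.85
position: [0.5366, -0.0735, 0.1323]
ee_rot: [0.997, -0.078, -0.0, 0.0]
contact_force: [-0.1, -0.4, -1.5]
gripper_width: 0.0297
finger_force: 59.8
```

Call:
move_arm([
  [[-0.7,-4,0],0,1],
  [[-0.5,-3,0],0,1],
  [[-0.3,-2,0],0,1],
  [[-0.2,-1,0],0,1],
  [[0,0,0],0,1],
])

```text
t: 15.35
position: [0.5349, -0.0832, 0.1323]
ee_rot: [0.997, -0.078, 0.0, 0.0]
contact_force: [-0.0, -0.8, -1.9]
gripper_width: 0.0294
finger_force: 59.7
```

Run:
```python
from h import *
s=observe();print(s['t'],s['position'],s['ee_rot'],s['contact_force'],s['joint_pos'])
save('side','s5.png');t=cv2.imread('pics/s5.png')[180:310,200:370]
cv2.imwrite('pics/c5.png',cv2.resize(t,None,fx=4.5,fy=4.5,interpolation=cv2.INTER_CUBIC))
a=np.radians(81);tip=s['position'][:2]+.09*np.array([np.cos(a),np.sin(a)]);print(tip)
k=lambda X:((proj('side',X)-[200,180])*4.5).round()
print(k([*tip,.004]))
```

```text
15.35 [ 0.53491673 -0.08317732  0.13231592] [ 9.96930996e-01 -7.82852849e-02  1.14665842e-05  6.02406012e-05] [-0.04050325 -0.76835061 -1.92102651] [-0.55146418  0.70705617  0.9259891   2.12486856 -0.8664299   0.74936714
 -0.77701783]
[0.54899583 0.00571463]
[436. 286.]
```

View pics/c5.png

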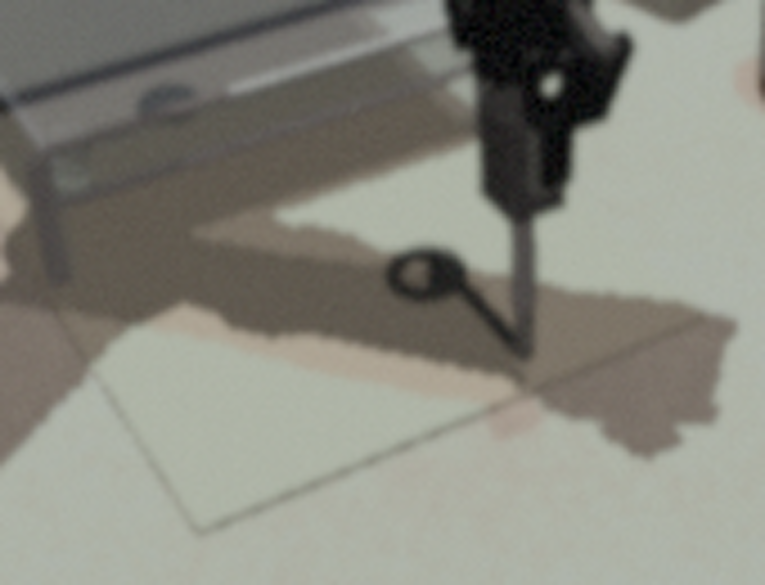

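The ring lies in the open at crop (427,273) with the tip in its hole, at station x ≈ -95 mm. I'll unhook it, lift, and turn back.

Call:
move_arm([
  [[0.4,2.5,0],0,1],
  [[0.4,2.5,0],0,1],
  [[0,0,0],0,1],
  [[0,0,6],0,1],
  [[0,0,10],0,1],
])

```text
t: 15.9
position: [0.5352, -0.078, 0.1485]
ee_rot: [0.997, -0.078, -0.001, 0.0]
contact_force: [-0.3, 0.9, -1.7]
gripper_width: 0.0292
finger_force: 59.8
```

Call:
move_arm([
  [[0,0,15],0,1],
  [[0,0,16],0,1],
  [[0,0,15],0,1],
  [[0,0,0],0,1],
])

```text
t: 16.3
position: [0.5373, -0.0789, 0.197]
ee_rot: [0.997, -0.078, 0.003, 0.0]
contact_force: [-0.6, 0.4, -2.2]
gripper_width: 0.0293
finger_force: 59.9
```

Call:
move_arm([
  [[2,-10,0],8,1],
  [[2,-10,0],8,1],
  [[2,-10,0],8,1],
  [[2,-10,0],8,1],
  [[2,-10,0],8,1],
])

```text
t: 16.8
position: [0.5455, -0.1283, 0.1942]
ee_rot: [0.963, 0.27, -0.0, -0.0]
contact_force: [-0.0, -0.4, -2.8]
gripper_width: 0.0293
finger_force: 59.9
```

Call:
move_arm([
  [[2,-10,0],8,1],
  [[2,-10,0],8,1],
  [[2,-10,0],8,1],
  [[2,-10,0],8,1],
  [[2,-10,0],8,1],
])

```text
t: 17.3
position: [0.5553, -0.1784, 0.1941]
ee_rot: [0.812, 0.583, -0.0, -0.0]
contact_force: [0.2, -0.6, -0.8]
gripper_width: 0.0292
finger_force: 59.9
```

Call:
move_arm([
  [[2,-9,0],8,1],
  [[2,-9,0],8,1],
  [[2,-9,0],7.8,1],
  [[0,0,0],0,1],
  [[0,0,0],0,1],
])

```text
t: 17.8
position: [0.5612, -0.205, 0.1941]
ee_rot: [0.678, 0.735, 0.0, -0.0]
contact_force: [0.6, -0.3, -1.3]
gripper_width: 0.0296
finger_force: 59.9
```

Call:
move_arm([
  [[2,-24,0],0,1],
  [[2,-24,0],0,1],
  [[2,-24,0],0,1],
  [[2,-20,0],0,1],
  [[0.7,-10.5,0],0,1],
])

```text
t: 18.3
position: [0.5701, -0.3089, 0.1942]
ee_rot: [0.678, 0.735, -0.001, 0.0]
contact_force: [-0.6, -0.7, -1.8]
gripper_width: 0.0298
finger_force: 59.9
```

Call:
move_arm([
  [[0,0,0],0,1],
  [[0,0,0],0,1],
  [[0,0,-4],0,1],
  [[0,0,-4],0,1],
  [[0,0,0],0,1],
])

```text
t: 18.8
position: [0.5701, -0.306, 0.1853]
ee_rot: [0.676, 0.737, -0.0, -0.001]
contact_force: [-0.5, 0.1, -2.1]
gripper_width: 0.0295
finger_force: 59.9
```

Call:
move_arm([
  [[0,-1,-2],0,1],
  [[0,0,-1.5],0,1],
  [[0,0,0],0,1],
  [[0,0,0],0,1],
])

```text
t: 19.2
position: [0.5704, -0.3086, 0.1828]
ee_rot: [0.677, 0.736, -0.0, -0.0]
contact_force: [0.0, 0.3, -1.4]
gripper_width: 0.0295
finger_force: 59.9
```

Call:
move_arm([
  [[0,0,-1],0,1],
  [[0,0,0],0,1],
  [[0,0,0],0,1],
])

```text
t: 19.5
position: [0.5706, -0.3088, 0.1824]
ee_rot: [0.677, 0.736, 0.0, 0.0]
contact_force: [-0.3, 0.7, 2.0]
gripper_width: 0.0295
finger_force: 60.2
```

It's seated. Now I'll release and withdraw.

Call:
move_arm([
  [[0,0,0],0,0.3],
  [[0,0,0],0,0],
  [[0,0,0],0,-0.5],
  [[0,0,0],0,-1],
  [[0,0,0],0,-1],
])

```text
t: 20.0
position: [0.5705, -0.3086, 0.1817]
ee_rot: [0.677, 0.736, -0.0, 0.0]
contact_force: [-0.5, 0.7, -0.9]
gripper_width: 0.083
finger_force: 0.0
```

Call:
move_arm([
  [[0,0,0],0,-1],
  [[0,0,0],0,-1],
  [[0,0,10],0,-1],
  [[0,0,20],0,-1],
  [[0,0,30],0,-1],
])

```text
t: 20.5
position: [0.5695, -0.3079, 0.2415]
ee_rot: [0.677, 0.736, -0.001, -0.002]
contact_force: [0.7, 0.3, -0.1]
gripper_width: 0.0856
finger_force: 0.0
```

Call:
move_arm([
  [[0,0,40],0,-1],
  [[0,0,30],0,-1],
  [[-40,0,10],0,-1],
  [[-40,0,0],0,-1],
  [[-40,0,0],0,-1],
])

```text
t: 21.0
position: [0.4493, -0.309, 0.3231]
ee_rot: [0.677, 0.736, 0.0, 0.001]
contact_force: [-0.6, -0.9, 1.0]
gripper_width: 0.0852
finger_force: 0.0
```

Call:
move_arm([
  [[0,0,0],0,-1],
  [[0,0,0],0,-1],
  [[0,0,0],0,-1],
  [[0,0,0],0,-1],
  [[0,0,0],0,-1],
])

```text
t: 21.5
position: [0.4516, -0.3084, 0.3217]
ee_rot: [0.676, 0.737, -0.0, 0.0]
contact_force: [-0.2, -0.2, 0.1]
gripper_width: 0.0856
finger_force: 0.0
```

Run:
```python
from h import *
s=observe();print(s['t'],s['position'],s['contact_force'])
save('top','t6.png');save('side','s6.png')
a=cv2.imread('pics/t6.png')[150:310,170:510];b=cv2.imread('pics/s6.png')[170:370,180:480]
b=cv2.copyMakeBorder(b,0,0,0,40,0)
cv2.imwrite('pics/c6.png',cv2.resize(np.vstack([a,b[:,:340]]),None,fx=1.65,fy=1.65,interpolation=cv2.INTER_CUBIC))
```

```text
21.5 [ 0.45160207 -0.30835269  0.32168111] [-0.15001094 -0.21100666  0.10007895]
```

View pics/c6.png

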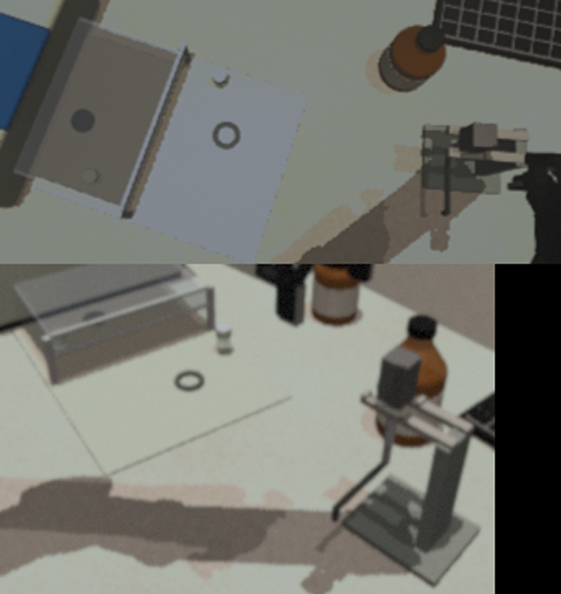

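The final view shows the ring flat on the open plate at (227,135) in the top crop. The rod hangs upright in its fork with the handle at its starting pixel, the bystanders have not moved, and the arm is clear.

```bash
python3 -c "
from h import *
r=atz('top',307.6,231.8,.009)[:2]-[.5266,.1197];n=np.array([.156,.988]);print(r@n,r@[-n[1],n[0]])
print(hand_in())"
```

```text
-0.10009261581000103 -0.036807235687968815
the job is handed in; nothing more can be done
None
```

The job is handed in: the ring lies flat on the open plate about 100 mm in front of the guard, the rod hangs back in its stand, and in the last picture the vials, bottle and disc had not moved; no verdict was returned.

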